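# Hold a flow chamber's two plates home in the assembly nest

## Robot

A 6-joint arm with a two-finger parallel gripper is mounted at the origin on a cart in front of the work surface, level with it; the furniture and walls round the work are solid. World frame = base frame: x ahead of the robot, y to its left, z up, the work surface at z = 0. Lengths are in m, angles in rad, forces in N, time in s.
With the tool pointing down it reaches from about 0.225 to 0.725 m from the base axis. Payload 3.1 kg.
Tool frame: the origin (TCP) lies midway between the tips of the shut fingers; the grasp point (between the pads) lies 19 mm behind it (hold_point_z is the distance from the TCP to the grasp point, in m); z points along the fingers, y is the direction in which the jaws open and shut (so a half turn about z gives the same grasp; the last joint's range is limited). The gripper opens to 85 mm and grips with 20 to 120 N. Pads are 22 mm wide; open, the fingers measure 114 mm over their backs; the gripper's body (76 mm by 85 mm) begins 54 mm behind the grasp point. The pads swing forward as they close: fully open they stand 13 mm farther back than shut.
Start: joints at [-1.319, 0.048, 0.099, 1.622, 0, 1.443], TCP at [0.195, -0.488, 0.231] pointing down, gripper open.
Joint ranges: [-2.91, 2.91], [-0.99, 1.94], [-1.21, 1.42], [-2.12, 2.29], [-1.49, 1.47], [-3.14, 3.14]. Speed limits (rad/s): [2.79, 2.79, 3.14, 3.14, 3.14, 3.14].

## Interface

Orientations are given as a unit quaternion [x, y, z, w].
In Python, from station import get_state, get_image, close_job, hold_point_z gives the robot as it stands.
- The arm moves only by the tool carry_out, never from a script. Its argument "series" is a list of rows, each a list of 7 numbers: the shift along the world's x, y, z in m, then the turn, a rotation vector about the world's x, y, z in rad, then the finger opening in m, from 0 to 0.0854. A call has 1 to 20 rows; each row is the pose to reach, as a shift and turn from the pose measured when the call began; what a row does not reach only later rows make up. A row lasts 1/10 s, in which the tool goes at most 50 mm and 8.59 degrees, less where a joint would pass 70% of its speed; a pose out of reach is approached as far as the arm can. A call with a gripper value outside its range is refused whole. The fingers move at their own pace and stop on an object; "newtons" is the grip in N (left out, the last holds). Time passes only in rows, so rows that repeat a pose let the fingers close. It gives the time, the measured TCP pose, the force and the opening at its end, in the units of the state.
- get_state(): the state, without advancing time (a new reading comes with each control period).
- get_image(name): name is "side" or "top"; returns a dict with "image" (420x560x3 uint8, red, green, blue), "vertical_fov" (degrees; the focal length in pixels is half the picture's height over the tangent of half this angle, whatever the lens; pixels are square), "cx", "cy" (the principal point, pixels), "camera_from_world" (4x4, takes a point from world to camera coordinates). Camera axes: x right, y up, looking along -z (the intrinsics and any distortion apply to the point x, -y, -z); pixel columns grow to the right and rows downward; lengths in m; the calibration is good to about 2 mm. A picture is of the moment at which its call begins. There is no depth.
- close_job(): hands the job in, once; it reports no verdict.
The state is a dict: "clock": time; "joint_positions": joint angles; "qvel": joint speeds; "effort": joint torques, N m; "ee_pos": TCP position; "eef_rot": TCP orientation; "ft_force": force on the tool from outside, world axes, zero at the start; "ft_torque": the same for the moment, N m; "grip_width": opening from 0.0 (shut) to 1.0 (fully open).
Only numpy, scipy, OpenCV 4.12 (cv2) and the standard library are available. Lean on these libraries where they do the work, as an engineer would, in place of code of your own. Each camera call takes 0.05 s, during which the arm holds its last target. There are 200 camera calls.

## Task

Build the flow chamber for me in the assembly nest: lay the windowed frame flat between the four guide dowels, then the deck squarely on top of it with its two hose ports upward. Then push the pile's near end so that both plates slide against the end stop, holding the sprung ejector in, and finish while still pushing with a steady 10 to 15 N so that I can drive the corner screws; do not ram it, and leave the other things on the bench alone.

Things in the scene. Friction and masses are not known exactly. Their poses are not given: they have to be found in the camera images.
- nest: Assembly nest fixed on the bench: aluminium base plate 160 x 110 mm, its upper face (the floor) 10 mm above the bench. Origin: on the bench, under where the plates' centre belongs when home. x runs level towards the end stop (away from the robot), y left, z up; the base spans x -58 to +102 mm. The near end is open. Plates slide on it easily (friction about 0.2).
- guides (a point): Centre of the floor between the four steel guide dowels, at nest (-4, 0, 10) mm, axes as the nest. The dowels, 10 mm thick, stand at nest x = -40 and +32, y = -36.5 and +36.5 mm and rise 40 mm above the floor, the top 7 mm tapering to 3 mm thick. A plate 60 mm wide has 1.5 mm play each side; along each side 62 mm are free for a finger between the two dowels.
- stop: Dark steel end stop, fixed on the nest; its frame is that of the nest. Its flat face, 76 mm wide, stands at nest x = +50 mm square to the x axis and rises 36 mm above the floor. A plate that touches it has its centre at nest x = 0.
- ejector (a joint): Sprung ejector: two steel pads 10 mm wide at nest y = -14 and +14 mm that stick out 5 mm from the stop's face, from 1.5 to 26.5 mm above the floor. Value in m: 0 = fully out, 0.005 = flush with the face (plates home). The spring pushes the plates back with about 1 N at 0 and 5.4 N when flush; let go, they slide back off the stop.
- frame: Loose lower plate: aluminium, 100 x 60 x 14 mm, 180 g, with a rectangular window 50 x 26 mm through its middle and four corner screw holes. Origin: centre of its underside; x along its length, y along its width, z up. Either way round is right. Starts lying flat on the bench.
- deck: Loose upper plate: grey plastic, 100 x 60 x 14 mm, 110 g, with four corner screw holes, a glazed field in the middle of its top and two white hose ports standing 15 mm above the top at x = -33 and +33 mm on its centre line. Origin: centre of its underside; x along its length, y along its width, z up. Either way round is right. Starts lying flat on the bench, ports upward.
- screw_dish: Round steel dish, 72 mm diameter, 12 mm high, with the chamber's screws; to be left alone. Origin: centre of its underside.
- screwdriver: Screwdriver, 170 mm long, lying on the bench; to be left alone. x runs along it towards the tip.
- timer: White timer, 58 x 66 x 19 mm; to be left alone. Origin: centre of its underside.

How it is judged:
On the way, in this order (a step that is already met when the one before it is completed fails the run):
1. the frame lies flat on the nest's floor between the four dowels, let go (z of frame in the frame of nest between 0.008 and 0.012 m and y of frame in the frame of nest between -0.003 and 0.003 m and angle between the x axis of frame and the x axis of nest, either way round below 0.06 rad and x of frame in the frame of nest between -0.035 and 0.003 m and contact force between the fingers and frame below 0.2 N), for 0.2 s.
2. the deck lies squarely on the frame between the dowels, let go (z of frame in the frame of nest between 0.008 and 0.012 m and y of frame in the frame of nest between -0.003 and 0.003 m and angle between the x axis of each of frame, deck and the x axis of nest, either way round below 0.06 rad and z of deck in the frame of nest between 0.022 and 0.026 m and y of deck in the frame of nest between -0.003 and 0.003 m and x of deck in the frame of nest between -0.035 and 0.003 m and angle between deck's own z axis and vertical below 0.05 rad and contact force between the fingers and deck below 0.2 N), for 0.2 s.
At the end, for the whole second after the job is handed in: Frame flat on the nest floor, deck flat on it, ports up; both within 3 mm sideways and 0.06 rad of the nest axis and within 1.5 mm of the stop face; ejector in by 3.5 mm or more; fingers still pushing so that stop and ejector together carry a steady 6 to 20 N; plates at rest (z of frame in the frame of nest between 0.008 and 0.012 m and y of frame in the frame of nest between -0.003 and 0.003 m and angle between the x axis of each of frame, deck and the x axis of nest, either way round below 0.06 rad and z of deck in the frame of nest between 0.022 and 0.026 m and y of deck in the frame of nest between -0.003 and 0.003 m and angle between each of frame, deck's own z axis and vertical below 0.05 rad and x of frame in the frame of nest between -0.0015 and 0.002 m and x of deck in the frame of nest between -0.0015 and 0.002 m and contact force between stop and anything else between 6 and 20 N and contact force between the fingers and anything else above 4 N and value of joint ejector above 0.0035 m and linear speed of each of deck, frame below 0.01 m/s); the arm keeps its last pose, push and grip.
It fails at once if a bystander (dish, screwdriver, timer) was moved by more than 30 mm (distance of any of screw_dish, screwdriver, timer from where it was at the start of the episode above 0.03 m).
It fails at once if the stop was rammed with more than 45 N (contact force between stop and anything else above 45 N).
It also fails if it takes over 58 s, if anything falls off the work surface, if the arm or the gripper's body presses on something with over 40 N, if the wrist force passes 120 N, or if a joint passes its speed limit or range.

## Working session

There is one attempt and no reset: what is moved stays moved. The work goes in short steps, Python scripts to look and compute and a tool call to move; the robot and the scene stay as the last step left them, time stands still between calls to the robot, and variables do not carry over. Pictures are saved under pics/ and viewed, on a budget of 10 in all, crops included, one or two more only if the job needs it, and the job is handed in when it is done.

Besides the shell and the picture viewer there is one more tool, called after ">>>" by a JSON object that holds its "method" and its "body", one argument or row to a line. carry_out: Moves the arm, as the interface text tells. Its arguments: {"type":"object","properties":{"series":{"type":"array","items":{"type":"array","items":{"type":"number"}}},"newtons":{"type":"number"}},"required":["series"]}

```bash
mkdir -p pics; ls
python3 - <<'E'
from station import *
import cv2
print(get_state(), hold_point_z if not callable(hold_point_z) else hold_point_z())
for n in("top","side"):
    d=get_image(n); cv2.imwrite(f"pics/{n}0.png",d["image"][:,:,::-1]); print({k:v for k,v in d.items() if k!="image"})
E
```

```text
pics
{'clock': 0.0, 'joint_positions': array([-1.31880110e+00,  4.87460649e-02,  9.75669250e-02,  1.62196831e+00,
       -1.99941071e-05,  1.44299906e+00]), 'qvel': array([ 0.00069381, -0.000274  ,  0.00048722,  0.00181981, -0.00083858,
        0.00042788]), 'effort': array([-8.55569069e-04, -3.38783705e+01,  3.20013678e+01,  2.04729434e-02,
        6.32893290e-06,  1.84447817e-07]), 'ee_pos': array([ 0.19446279, -0.48700158,  0.23010408]), 'eef_rot': array([ 9.82023144e-01,  1.88756890e-01, -8.29318990e-05, -1.17267288e-03]), 'ft_force': array([-0.13745783, -0.0089738 ,  0.13664822]), 'ft_torque': array([-0.00718532,  0.0501357 , -0.03082625]), 'grip_width': 1.0021643489984244} 0.0187
{'vertical_fov': 42.53643863788443, 'cx': 279.56860638970653, 'cy': 210.37654286976988, 'camera_from_world': array([[-0.02504327, -0.99949817, -0.01939718,  0.34928679],
       [ 0.9888727 , -0.02761392,  0.14617885, -0.50962473],
       [-0.14664113, -0.01552054,  0.98906799, -1.18247683],
       [ 0.        ,  0.        ,  0.        ,  1.        ]])}
{'vertical_fov': 43.57868324506432, 'cx': 284.12337878615665, 'cy': 212.01287013650798, 'camera_from_world': array([[-0.87576681, -0.48261932,  0.01053932,  0.62294728],
       [ 0.20869903, -0.35884048,  0.90976823, -0.01087508],
       [-0.43528979,  0.79894437,  0.41498276, -1.06239433],
       [ 0.        ,  0.        ,  0.        ,  1.        ]])}
```

View pics/top0.png

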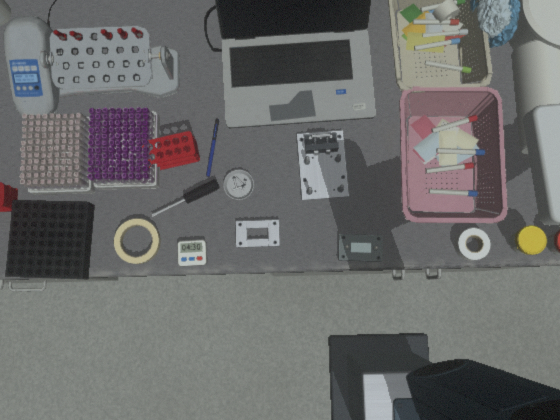

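View pics/side0.png

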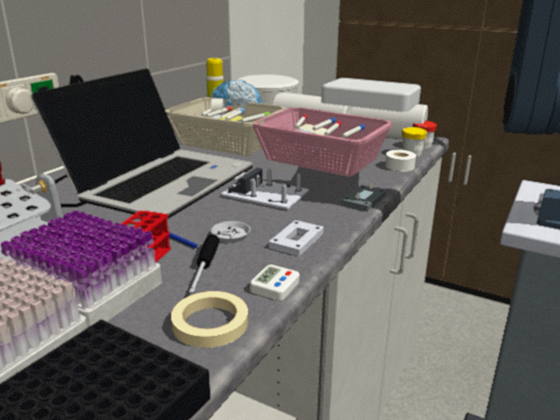

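```bash
cat > h.py <<'E'
import numpy as np, cv2
from station import *
def cam(n):
    d=get_image(n); d["f"]=d["image"].shape[0]/2/np.tan(np.radians(d["vertical_fov"])/2); return d
def ray(d,uv,z):
    M=d["camera_from_world"];R=M[:3,:3];c=-R.T@M[:3,3]
    uv=np.atleast_2d(uv).astype(float)
    v=np.c_[(uv[:,0]-d["cx"])/d["f"],-(uv[:,1]-d["cy"])/d["f"],-np.ones(len(uv))]@R
    return c+v*((z-c[2])/v[:,2])[:,None]
def proj(d,p):
    M=d["camera_from_world"];p=np.atleast_2d(p)@M[:3,:3].T+M[:3,3]
    return np.c_[d["cx"]+d["f"]*p[:,0]/-p[:,2],d["cy"]-d["f"]*p[:,1]/-p[:,2]]
E
python3 - <<'E'
from h import *
d=cam("top"); im=d["image"]
c=im[120:270,225:395]
cv2.imwrite("pics/crop1.png",cv2.resize(c[:,:,::-1],None,fx=4.6,fy=4,interpolation=cv2.INTER_CUBIC) if 0 else cv2.resize(c[:,:,::-1],None,fx=4,fy=4,interpolation=cv2.INTER_CUBIC))
for n,uv,z in [("frame",[[258,234]],.014),("deck",[[361,248]],.014),("nest",[[323,165]],.01)]: print(n,ray(d,uv,z))
E
```

```text
frame [[0.46904292 0.38717312 0.014     ]]
deck [[0.43050332 0.1520362  0.014     ]]
nest [[0.62821605 0.23137553 0.01      ]]
```

View pics/crop1.png

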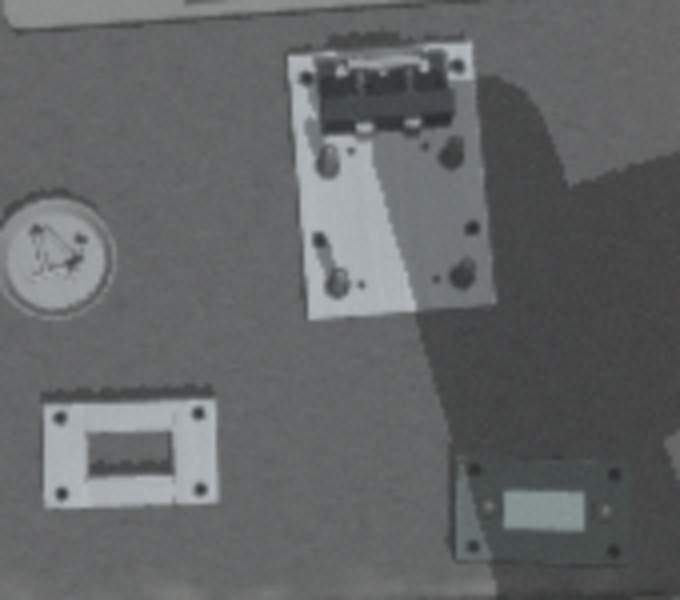

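Run:
```python
from h import *
d=cam("top"); g=cv2.cvtColor(d["image"],cv2.COLOR_RGB2GRAY)
def rect(P):  # P 4 corners in order near-left..., prints centre, sides, yaw
    P=P[:,:2]; e=[P[(i+1)%4]-P[i] for i in range(4)]
    print(" c",P.mean(0).round(4),"sides",[round(np.linalg.norm(x)*1e3,1) for x in e],"dir",[round(np.degrees(np.arctan2(x[1],x[0])),1) for x in e])
# frame
m=(g>140).astype(np.uint8); r=np.zeros_like(m); r[212:255,228:288]=1; m*=r
cs,_=cv2.findContours(m,cv2.RETR_EXTERNAL,cv2.CHAIN_APPROX_NONE); c=max(cs,key=cv2.contourArea)
W=ray(d,c[:,0],.014); b=cv2.minAreaRect((W[:,:2]*1000).astype(np.float32)); print("frame",b)
f=lambda L:np.array([[225+x/4-.375,120+y/4-.375] for x,y in L])
print("nest");P=ray(d,f([(288,56),(472,42),(496,303),(309,320)]),.01);rect(P)
print("deck");P=ray(d,f([(456,458),(630,461),(630,565),(456,561)]),.014);rect(P)
print("ports");print(ray(d,f([(489,507),(605,511)]),.029).round(4))
# nest via dims
P=ray(d,f([(288,56),(472,42),(496,303),(309,320)]),.01)[:,:2]
th=np.arctan2(*((P[0]+P[1]-P[2]-P[3])[::-1]));ctr=P.mean(0);u=np.array([np.cos(th),np.sin(th)])
o=ctr-.022*u; print("nest origin",o,np.degrees(th))
v=np.array([-u[1],u[0]])
for z in(.01,.05):
  print(((proj(d,[[*(o+x*u+y*v),z] for x in(-.04,.032) for y in(.0365,-.0365)])-[225,120]+.375)*4).round())
```

```text
frame ((471.286865234375, 388.9222106933594), (59.403076171875, 99.1923599243164), 0.41078981757164)
nest
 c [0.6297 0.2327] sides [np.float64(109.4), np.float64(157.5), np.float64(109.3), np.float64(159.3)] dir [np.float64(-87.3), np.float64(-177.3), np.float64(93.6), np.float64(2.7)]
deck
 c [0.4319 0.1534] sides [np.float64(99.6), np.float64(59.5), np.float64(98.9), np.float64(59.0)] dir [np.float64(-92.5), np.float64(177.0), np.float64(87.2), np.float64(-2.4)]
ports
[[0.4339 0.1857 0.029 ]
 [0.4299 0.1205 0.029 ]]
nest origin [0.60775716 0.23168895] 2.6842668014524915
[[338. 287.]
 [462. 278.]
 [328. 167.]
 [452. 158.]]
[[340. 274.]
 [469. 265.]
 [330. 151.]
 [458. 141.]]
```

>>> {"method": "carry_out", "body": {
  "series": [
    [0.277,0.876,-0.05,0,0,1.198,0.0854],
    [0.277,0.876,-0.05,0,0,1.198,0.0854],
    [0.277,0.876,-0.05,0,0,1.198,0.0854],
    [0.277,0.876,-0.05,0,0,1.198,0.0854],
    [0.277,0.876,-0.05,0,0,1.198,0.0854],
    [0.277,0.876,-0.05,0,0,1.198,0.0854],
    [0.277,0.876,-0.05,0,0,1.198,0.0854],
    [0.277,0.876,-0.05,0,0,1.198,0.0854],
    [0.277,0.876,-0.05,0,0,1.198,0.0854],
    [0.277,0.876,-0.05,0,0,1.198,0.0854],
    [0.277,0.876,-0.05,0,0,1.198,0.0854],
    [0.277,0.876,-0.05,0,0,1.198,0.0854],
    [0.277,0.876,-0.05,0,0,1.198,0.0854],
    [0.277,0.876,-0.05,0,0,1.198,0.0854],
    [0.277,0.876,-0.05,0,0,1.198,0.0854],
    [0.277,0.876,-0.05,0,0,1.198,0.0854],
    [0.277,0.876,-0.05,0,0,1.198,0.0854],
    [0.277,0.876,-0.05,0,0,1.198,0.0854],
    [0.277,0.876,-0.05,0,0,1.198,0.0854],
    [0.277,0.876,-0.05,0,0,1.198,0.0854]
  ],
  "newtons": 40
}}

```text
clock: 2.2
ee_pos: [0.4712, 0.3912, 0.1785]
eef_rot: [0.703, 0.711, -0.001, -0.001]
ft_force: [-0.1, -0.5, 0.0]
grip_width: 0.997
```

>>> {"method": "carry_out", "body": {
  "series": [
    [0,-0.002,-0.05,0,0,0,0.0854],
    [0,-0.002,-0.1,0,0,0,0.0854],
    [0,-0.002,-0.13,0,0,0,0.0854],
    [0,-0.002,-0.15,0,0,0,0.0854],
    [0,-0.002,-0.165,0,0,0,0.0854],
    [0,-0.002,-0.1755,0,0,0,0.0854],
    [0,-0.002,-0.1755,0,0,0,0.0854],
    [0,-0.002,-0.1755,0,0,0,0.0854]
  ]
}}

```text
clock: 3.0
ee_pos: [0.472, 0.3894, 0.0042]
eef_rot: [0.704, 0.711, -0.001, -0.001]
ft_force: [0.0, -0.3, 0.2]
grip_width: 0.999
```

Run:
```python
from h import *
s=get_state();print(s["ee_pos"],s["ft_force"])
ims=[]
for n,(x,y) in (("side",(220,180)),("top",(180,180))):
    d=cam(n); ims.append(cv2.resize(d["image"][y:y+120,x:x+140,::-1],None,fx=2.85,fy=2.85,interpolation=cv2.INTER_CUBIC))
cv2.imwrite("pics/grasp1.png",np.hstack(ims)[:, :800])
```

```text
[0.47200761 0.38944929 0.00424095] [ 0.02104857 -0.26144217  0.17685813]
```

View pics/grasp1.png

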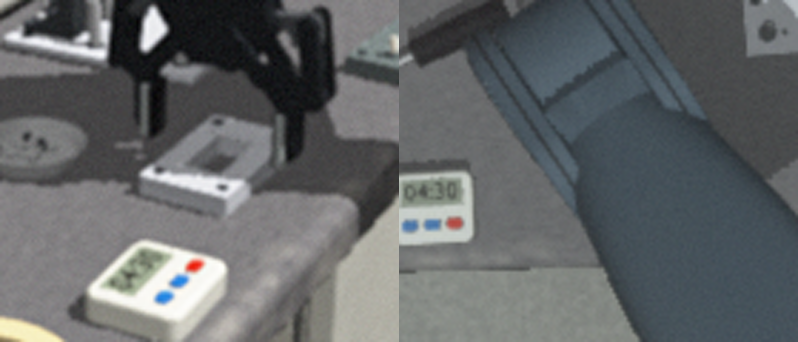

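>>> {"method": "carry_out", "body": {
  "series": [
    [0,0,-0.003,0,0,0,0.0854],
    [0,0,-0.006,0,0,0,0.075],
    [0,0,-0.006,0,0,0,0.055],
    [0,0,-0.006,0,0,0,0.05],
    [0,0,-0.006,0,0,0,0.05],
    [0,0,-0.006,0,0,0,0.05],
    [0,0,-0.006,0,0,0,0.05],
    [0,0,-0.006,0,0,0,0.05]
  ],
  "newtons": 40
}}

```text
clock: 3.9
ee_pos: [0.4725, 0.39, -0.001]
eef_rot: [0.703, 0.711, 0.0, -0.001]
ft_force: [-0.4, -0.4, -0.6]
grip_width: 0.688
```

>>> {"method": "carry_out", "body": {
  "series": [
    [0,0,0.04,0,0,0,0.05],
    [0,0,0.08,0,0,0,0.05],
    [0.03,-0.03,0.12,0,0,0.15,0.05],
    [0.06,-0.07,0.12,0,0,0.3,0.05],
    [0.09,-0.11,0.12,0,0,0.45,0.05],
    [0.12,-0.15,0.12,0,0,0.6,0.05],
    [0.1255,-0.159,0.12,0,0,0.75,0.05],
    [0.1255,-0.159,0.12,0,0,0.9,0.05],
    [0.1255,-0.159,0.12,0,0,1.05,0.05],
    [0.1255,-0.159,0.12,0,0,1.2,0.05],
    [0.1255,-0.159,0.12,0,0,1.35,0.05],
    [0.1255,-0.159,0.12,0,0,1.5,0.05],
    [0.1255,-0.159,0.12,0,0,1.607,0.05],
    [0.1255,-0.159,0.12,0,0,1.607,0.05],
    [0.1255,-0.159,0.12,0,0,1.607,0.05],
    [0.1255,-0.159,0.12,0,0,1.607,0.05]
  ]
}}

```text
clock: 5.5
ee_pos: [0.5978, 0.231, 0.1186]
eef_rot: [-0.022, 1.0, -0.0, -0.001]
ft_force: [0.2, 0.7, -1.5]
grip_width: 0.687
```

Run:
```python
from h import *
s=get_state();q=s["eef_rot"];print(s["ee_pos"],s["ft_force"],np.degrees(2*np.arctan2(q[1],q[0])),q)
d=cam("side");x,y=200,100
cv2.imwrite("pics/side2.png",cv2.resize(d["image"][y:y+140,x:x+180,::-1],None,fx=4.2,fy=4.2,interpolation=cv2.INTER_CUBIC))
d=cam("top");cv2.imwrite("pics/top2.png",cv2.resize(d["image"][120:270,225:395,::-1],None,fx=4,fy=4,interpolation=cv2.INTER_CUBIC))
```

```text
[0.59781683 0.23096442 0.11856709] [ 0.18139057  0.67794073 -1.53175648] 182.56377002642273 [-2.23712344e-02  9.99749141e-01 -4.05238449e-04 -1.00981099e-03]
```

View pics/side2.png

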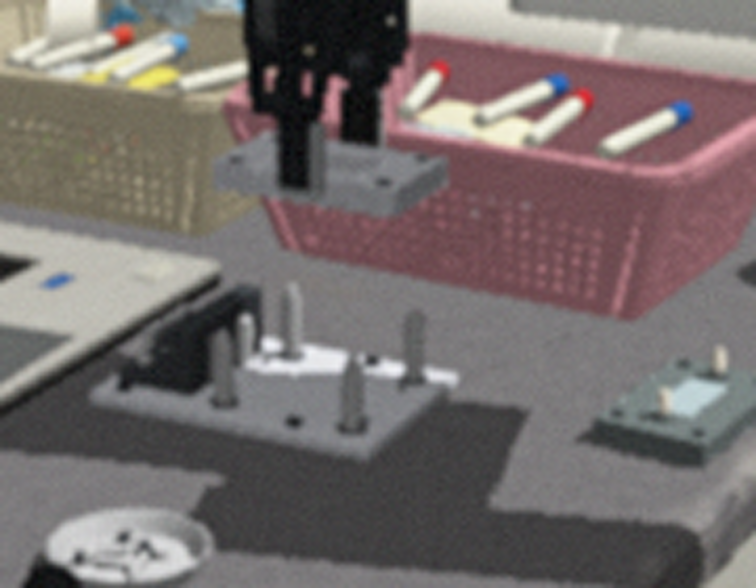

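Run:
```python
from h import *
th=np.radians(2.7);u=np.array([np.cos(th),np.sin(th)]);v=np.array([-u[1],u[0]]);o=np.array([.6078,.2317])
d=cam("side");k=lambda a:((a-[200,100]+.5)*4.2-.5).round()
print("dowel tips FL FR NL NR");print(k(proj(d,[[*(o+x*u+y*v),.05] for x in(.032,-.04) for y in(.0365,-.0365)])))
t=np.array([.5978,.231])
print("frame bottom corners");print(k(proj(d,[[*(t+x*u+y*v),.119] for x in(.05,-.05) for y in(.03,-.03)])))
t=cv2.imread("pics/top2.png");print(t.mean())
d=cam("top");print(k.__name__,((proj(d,[[*(o+x*u+y*v),.05] for x in(-.04,.032) for y in(.0365,-.0365)])-[225,120]+.375)*4).round())
```

```text
dowel tips FL FR NL NR
[[224. 330.]
 [292. 286.]
 [353. 355.]
 [416. 309.]]
frame bottom corners
[[215. 192.]
 [272. 161.]
 [399. 221.]
 [450. 188.]]
94.25890767973856
<lambda> [[340. 274.]
 [469. 265.]
 [330. 151.]
 [458. 141.]]
```

View pics/top2.png

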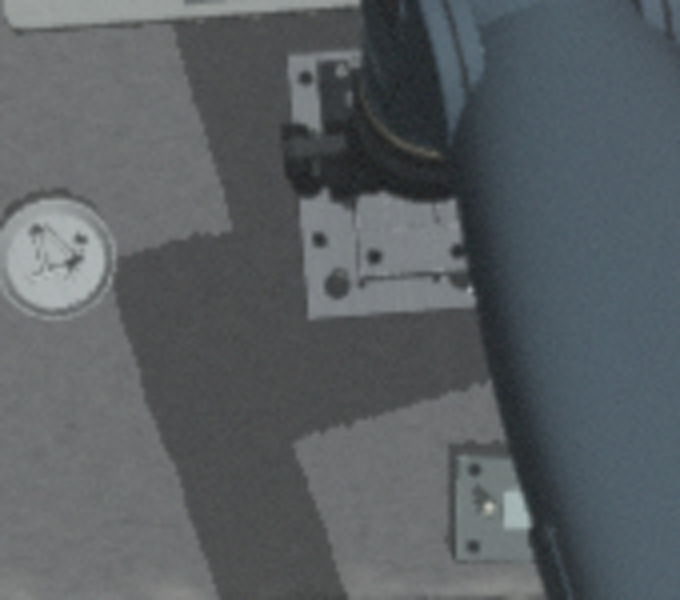

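Run:
```python
from h import *
th=np.radians(2.7);u=np.array([np.cos(th),np.sin(th)]);v=np.array([-u[1],u[0]])
d=cam("top")
for t in ([.5978,.231],[.5968,.231]):
  print(((proj(d,[[*(np.array(t)+x*u+y*v),.134] for x,y in((-.05,.03),(-.05,-.03),(0,.03))])-[225,120]+.375)*4).round(1))
```

```text
[[361.6 280.8]
 [475.5 272.3]
 [353.8 188.1]]
[[361.6 282.7]
 [475.6 274.2]
 [353.9 190. ]]
```

>>> {"method": "carry_out", "body": {
  "series": [
    [0,0,-0.04,0,0,0,0.05],
    [0,0,-0.06,0,0,0,0.05],
    [0,0,-0.066,0,0,0,0.05],
    [0,0,-0.07,0,0,0,0.05],
    [0,0,-0.073,0,0,0,0.05],
    [0,0,-0.076,0,0,0,0.05],
    [0,0,-0.076,0,0,0,0.05],
    [0,0,-0.076,0,0,0,0.05]
  ]
}}

```text
clock: 6.55
ee_pos: [0.5986, 0.2312, 0.0439]
eef_rot: [-0.023, 1.0, -0.0, 0.0]
ft_force: [-0.6, -0.6, -1.2]
grip_width: 0.688
```

>>> {"method": "carry_out", "body": {
  "series": [
    [0,0,-0.003,0,0,0,0.05],
    [0,0,-0.006,0,0,0,0.05],
    [0,0,-0.009,0,0,0,0.05],
    [0,0,-0.012,0,0,0,0.05],
    [0,0,-0.012,0,0,0,0.05],
    [0,0,-0.012,0,0,0,0.05]
  ]
}}

```text
clock: 7.15
ee_pos: [0.5984, 0.2311, 0.0315]
eef_rot: [-0.023, 1.0, -0.0, -0.0]
ft_force: [-0.2, 0.6, -1.6]
grip_width: 0.686
```

>>> {"method": "carry_out", "body": {
  "series": [
    [0,0,-0.004,0,0,0,0.05],
    [0,0,-0.008,0,0,0,0.05],
    [0,0,-0.012,0,0,0,0.05],
    [0,0,-0.016,0,0,0,0.05],
    [0,0,-0.019,0,0,0,0.05],
    [0,0,-0.021,0,0,0,0.05],
    [0,0,-0.021,0,0,0,0.05],
    [0,0,-0.021,0,0,0,0.05]
  ]
}}

```text
clock: 7.95
ee_pos: [0.5984, 0.2311, 0.0106]
eef_rot: [-0.023, 1.0, -0.0, -0.0]
ft_force: [-0.8, 1.1, -2.2]
grip_width: 0.688
```

>>> {"method": "carry_out", "body": {
  "series": [
    [0,0,-0.0015,0,0,0,0.05],
    [0,0,-0.0015,0,0,0,0.05],
    [0,0,-0.0015,0,0,0,0.065],
    [0,0,-0.0015,0,0,0,0.075],
    [0,0,-0.0015,0,0,0,0.08],
    [0,0,0.0,0,0,0,0.08],
    [0,0,0.03,0,0,0,0.08],
    [0,0,0.07,0,0,0,0.08],
    [0,0,0.12,0,0,0,0.0854],
    [-0.05,-0.02,0.15,0,0,-0.15,0.0854],
    [-0.1,-0.05,0.15,0,0,-0.3,0.0854],
    [-0.15,-0.08,0.15,0,0,-0.45,0.0854],
    [-0.15,-0.13,0.15,0,0,-0.6,0.0854],
    [-0.15,-0.18,0.15,0,0,-0.75,0.0854],
    [-0.15,-0.23,0.15,0,0,-0.9,0.0854],
    [-0.15,-0.28,0.15,0,0,-1.05,0.0854],
    [-0.15,-0.28,0.15,0,0,-1.2,0.0854],
    [-0.15,-0.28,0.15,0,0,-1.35,0.0854],
    [-0.15,-0.28,0.15,0,0,-1.5,0.0854],
    [-0.15,-0.28,0.15,0,0,-1.5,0.0854]
  ]
}}

```text
clock: 9.95
ee_pos: [0.4485, -0.0493, 0.161]
eef_rot: [0.665, 0.747, 0.0, 0.0]
ft_force: [0.3, -0.5, -0.1]
grip_width: 0.996
```

Run:
```python
from h import *
s=get_state();q=s["eef_rot"];print(s["ee_pos"],s["ft_force"],np.degrees(2*np.arctan2(q[1],q[0])),s["grip_width"])
d=cam("side");x,y=200,100
a=cv2.resize(d["image"][140:230,200:330,::-1],None,fx=3,fy=3,interpolation=cv2.INTER_CUBIC)
d=cam("top");b=cv2.resize(d["image"][125:270,285:395,::-1],None,fx=4,fy=4,interpolation=cv2.INTER_CUBIC)
o=np.zeros((580,790,3),np.uint8);o[:270,:390]=a[:270,:390];o[:580,350+0:790][:]=b[:,:440];cv2.imwrite("pics/p3.png",o)
```

```text
[ 0.4485107  -0.04929329  0.16099732] [ 0.28763582 -0.54364757 -0.0575483 ] 96.65106476911194 0.9959514541573706
```

View pics/p3.png

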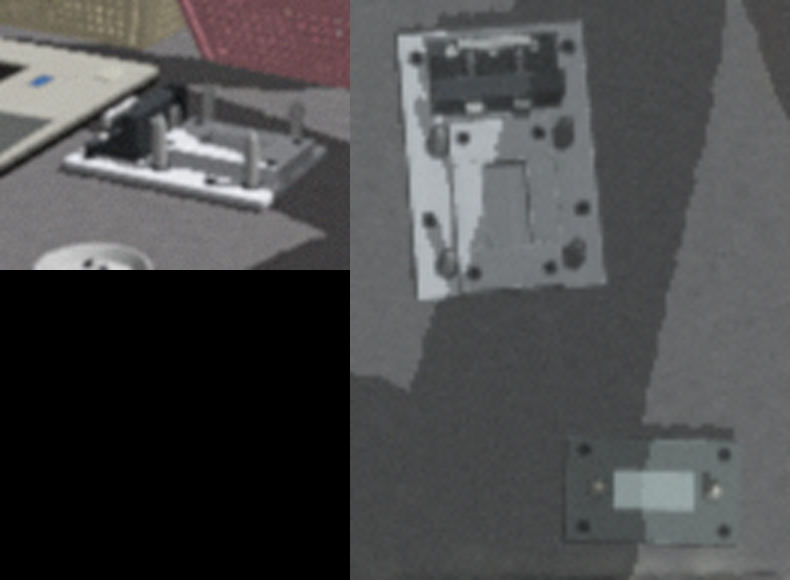

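Run:
```python
from h import *
d=cam("top")
f=lambda L:np.array([[285+(x-350)/4-.375,125+y/4-.375] for x,y in L])
F=ray(d,f([(462,138),(538,132),(550,267),(474,272)]),.024)[:,:2]
D=ray(d,f([(567,438),(740,440),(737,543),(565,540)]),.014)[:,:2]
H=ray(d,f([(584,450),(724,454),(724,531),(583,526)]),.014)[:,:2]
th=np.radians(2.7);u=np.array([np.cos(th),np.sin(th)]);v=np.array([-u[1],u[0]]);o=np.array([.6078,.2317])
c=F.mean(0);print("frame",c,"in nest",(c-o)@u,(c-o)@v)
for X in(D,H):
  a=X[0]+X[3]-X[1]-X[2];print("deck",X.mean(0),np.degrees(np.arctan2(a[1],a[0])))
```

```text
frame [0.60094764 0.23179436] in nest -0.006840304941654585 0.00041704328022718876
deck [0.43251384 0.15383698] 87.64459366415036
deck [0.43244655 0.15297488] 86.636064909426
```

>>> {"method": "carry_out", "body": {
  "series": [
    [-0.005,0.05,0,0,0,-0.06,0.0854],
    [-0.01,0.1,0,0,0,-0.12,0.0854],
    [-0.0163,0.15,0,0,0,-0.165,0.0854],
    [-0.0163,0.2,-0.02,0,0,-0.165,0.0854],
    [-0.0163,0.2028,-0.05,0,0,-0.165,0.0854],
    [-0.0163,0.2028,-0.08,0,0,-0.165,0.0854],
    [-0.0163,0.2028,-0.11,0,0,-0.165,0.0854],
    [-0.0163,0.2028,-0.135,0,0,-0.165,0.0854],
    [-0.0163,0.2028,-0.15,0,0,-0.165,0.0854],
    [-0.0163,0.2028,-0.158,0,0,-0.165,0.0854],
    [-0.0163,0.2028,-0.162,0,0,-0.165,0.0854],
    [-0.0163,0.2028,-0.162,0,0,-0.165,0.0854]
  ]
}}

```text
clock: 11.3
ee_pos: [0.4323, 0.1542, -0.001]
eef_rot: [0.723, 0.691, 0.0, -0.0]
ft_force: [-0.4, 0.6, -0.1]
grip_width: 0.999
```

>>> {"method": "carry_out", "body": {
  "series": [
    [0,-0.0008,0,0,0,0,0.07],
    [0,-0.0008,0,0,0,0,0.055],
    [0,-0.0008,0,0,0,0,0.05],
    [0,-0.0008,0,0,0,0,0.05],
    [0,-0.0008,0,0,0,0,0.05],
    [0,-0.0008,0,0,0,0,0.05],
    [0,-0.0008,0,0,0,0,0.05]
  ],
  "newtons": 40
}}

```text
clock: 12.0
ee_pos: [0.4336, 0.1536, 0.0003]
eef_rot: [0.723, 0.691, 0.001, 0.001]
ft_force: [0.6, -1.0, 5.7]
grip_width: 0.689
```

>>> {"method": "carry_out", "body": {
  "series": [
    [0,0,0.04,0,0,0,0.05],
    [0,0,0.08,0,0,0.0,0.05],
    [0.02,0.01,0.12,0,0,0.15,0.05],
    [0.05,0.02,0.12,0,0,0.3,0.05],
    [0.08,0.04,0.12,0,0,0.45,0.05],
    [0.11,0.06,0.12,0,0,0.6,0.05],
    [0.14,0.0777,0.12,0,0,0.75,0.05],
    [0.1674,0.0777,0.12,0,0,0.9,0.05],
    [0.1674,0.0777,0.12,0,0,1.05,0.05],
    [0.1674,0.0777,0.12,0,0,1.2,0.05],
    [0.1674,0.0777,0.12,0,0,1.35,0.05],
    [0.1674,0.0777,0.12,0,0,1.5,0.05],
    [0.1674,0.0777,0.12,0,0,1.663,0.05],
    [0.1674,0.0777,0.12,0,0,1.663,0.05],
    [0.1674,0.0777,0.12,0,0,1.663,0.05],
    [0.1674,0.0777,0.12,0,0,1.663,0.05],
    [0.1674,0.0777,0.12,0,0,1.663,0.05]
  ]
}}

```text
clock: 13.7
ee_pos: [0.6009, 0.2313, 0.1202]
eef_rot: [-0.023, 1.0, 0.001, -0.001]
ft_force: [0.5, -0.6, -1.2]
grip_width: 0.69
```

Run:
```python
from h import *
s=get_state();q=s["eef_rot"];print(s["ee_pos"],s["ft_force"],np.degrees(2*np.arctan2(q[1],q[0])),q)
d=cam("side");x,y=200,100
a=cv2.resize(d["image"][100:220,200:320,::-1],None,fx=3.3,fy=3.3,interpolation=cv2.INTER_CUBIC)
d=cam("top");b=cv2.resize(d["image"][125:245,285:385,::-1],None,fx=3.3,fy=3.3,interpolation=cv2.INTER_CUBIC)
cv2.imwrite("pics/p4.png",np.hstack([a,b]))
```

```text
[0.60092341 0.2312551  0.120157  ] [ 0.50958622 -0.58730967 -1.21436316] 182.6625568698668 [-2.32330743e-02  9.99728914e-01  1.39304503e-03 -6.18795552e-04]
```

View pics/p4.png

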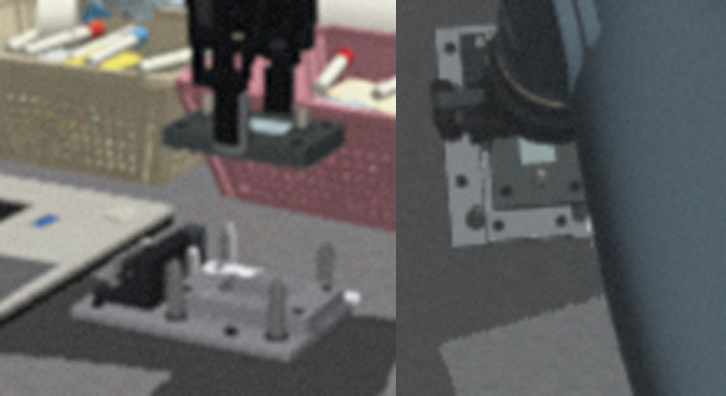

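>>> {"method": "carry_out", "body": {
  "series": [
    [0,0,-0.04,0,0,0,0.05],
    [0,0,-0.06,0,0,0,0.05],
    [0,0,-0.067,0,0,0,0.05],
    [0,0,-0.071,0,0,0,0.05],
    [0,0,-0.074,0,0,0,0.05],
    [0,0,-0.077,0,0,0,0.05],
    [0,0,-0.08,0,0,0,0.05],
    [0,0,-0.08,0,0,0,0.05],
    [0,0,-0.08,0,0,0,0.05]
  ]
}}

```text
clock: 14.7
ee_pos: [0.6012, 0.2313, 0.0407]
eef_rot: [-0.023, 1.0, 0.001, -0.0]
ft_force: [0.1, -0.1, -0.3]
grip_width: 0.691
```

>>> {"method": "carry_out", "body": {
  "series": [
    [0,0,-0.003,0,0,0,0.05],
    [0,0,-0.006,0,0,0,0.05],
    [0,0,-0.009,0,0,0,0.05],
    [0,0,-0.012,0,0,0,0.05],
    [0,0,-0.014,0,0,0,0.05],
    [0,0,-0.014,0,0,0,0.05],
    [0,0,-0.014,0,0,0,0.05]
  ]
}}

```text
clock: 15.4
ee_pos: [0.6029, 0.2317, 0.03]
eef_rot: [-0.023, 1.0, 0.002, 0.002]
ft_force: [-2.7, -1.7, 10.0]
grip_width: 0.689
```

Run:
```python
from h import *
s=get_state();print(s["ee_pos"],s["ft_force"],s["ft_torque"])
d=cam("side")
cv2.imwrite("pics/p5.png",cv2.resize(d["image"][140:220,205:315,::-1],None,fx=7,fy=7,interpolation=cv2.INTER_CUBIC))
```

```text
[0.60286109 0.23170072 0.02999898] [-2.71746956 -1.74562916 10.02665006] [-0.17938344  0.32757555 -0.05321643]
```

View pics/p5.png

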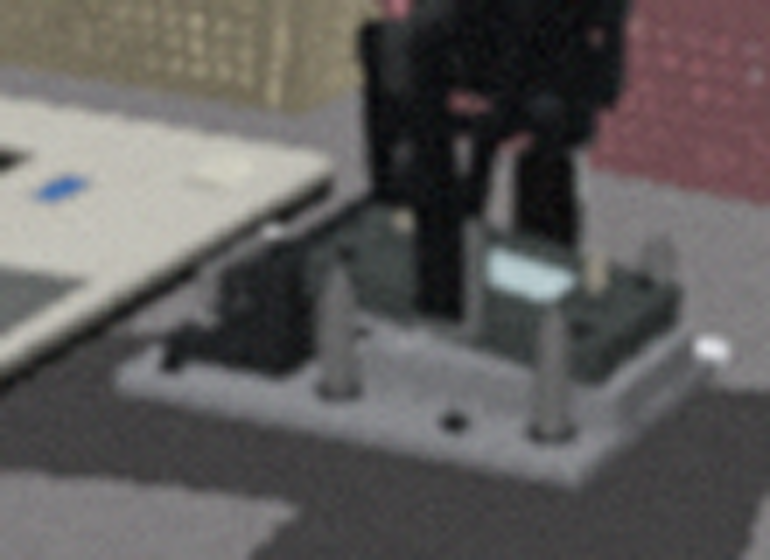

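>>> {"method": "carry_out", "body": {
  "series": [
    [0,0,0.001,0,0,0,0.05],
    [0,0,0.001,0,0,0,0.05],
    [0,0,0.001,0,0,0,0.06],
    [0,0,0.001,0,0,0,0.065],
    [0,0,0.001,0,0,0,0.07],
    [0,0,0.001,0,0,0,0.078],
    [0,0,0.001,0,0,0,0.08],
    [0,0,0.001,0,0,0,0.08]
  ]
}}

```text
clock: 16.25
ee_pos: [0.6029, 0.2317, 0.031]
eef_rot: [-0.023, 1.0, 0.002, 0.002]
ft_force: [1.3, -0.2, -0.4]
grip_width: 0.938
```

Run:
```python
from h import *
s=get_state();print(s["ee_pos"],s["ft_force"],s["ft_torque"])
d=cam("side")
cv2.imwrite("pics/p6.png",cv2.resize(d["image"][140:220,205:315,::-1],None,fx=7,fy=7,interpolation=cv2.INTER_CUBIC))
```

```text
[0.60285424 0.23169298 0.03095093] [ 1.33771736 -0.20753655 -0.35422872] [ 0.04332548 -0.04863309  0.01309981]
```

View pics/p6.png

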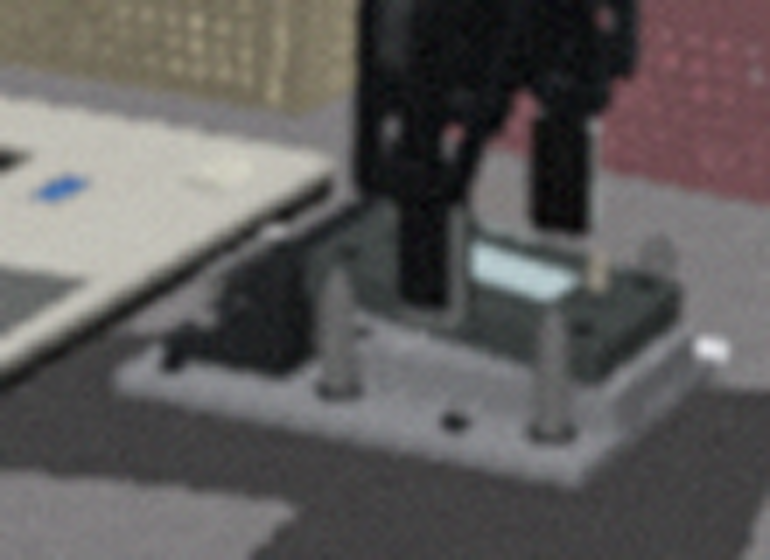

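>>> {"method": "carry_out", "body": {
  "series": [
    [0,0,0.015,0,0,0,0.08],
    [0,0,0.05,0,0,0,0.08],
    [0,0,0.09,0,0,0,0.08],
    [-0.04,-0.002,0.09,0,0,0,0.05],
    [-0.088,-0.0044,0.09,0,0,0,0.02],
    [-0.088,-0.0044,0.07,0,0,0,0.02],
    [-0.088,-0.0044,0.03,0,0,0,0.02],
    [-0.088,-0.0044,0.0,0,0,0,0.02],
    [-0.088,-0.0044,-0.012,0,0,0,0.02],
    [-0.088,-0.0044,-0.017,0,0,0,0.02],
    [-0.088,-0.0044,-0.017,0,0,0,0.02],
    [-0.088,-0.0044,-0.017,0,0,0,0.02]
  ]
}}

```text
clock: 17.5
ee_pos: [0.5166, 0.2278, 0.0161]
eef_rot: [-0.023, 1.0, 0.002, 0.004]
ft_force: [-0.1, 0.2, 0.2]
grip_width: 0.237
```

Run:
```python
from h import *
s=get_state();q=s["eef_rot"];print(s["ee_pos"],s["ft_force"],q,np.degrees(2*np.arctan2(q[1],q[0])))
a=cam("side")["image"][140:230,205:345,::-1];b=cam("top")["image"][125:240,285:375,::-1]
a=cv2.resize(a,None,fx=3.3,fy=3.3,interpolation=cv2.INTER_CUBIC);b=cv2.resize(b,None,fx=3.3,fy=3.3,interpolation=cv2.INTER_CUBIC)
o=np.zeros((b.shape[0],a.shape[1]+b.shape[1],3),np.uint8);o[:a.shape[0],:a.shape[1]]=a;o[:,a.shape[1]:]=b;cv2.imwrite("pics/p7.png",o)
```

```text
[0.51662338 0.22778156 0.01610852] [-0.12704152  0.17936288  0.23544387] [-0.02341957  0.99971622  0.00233821  0.00367974] 182.68395633499975
```

View pics/p7.png

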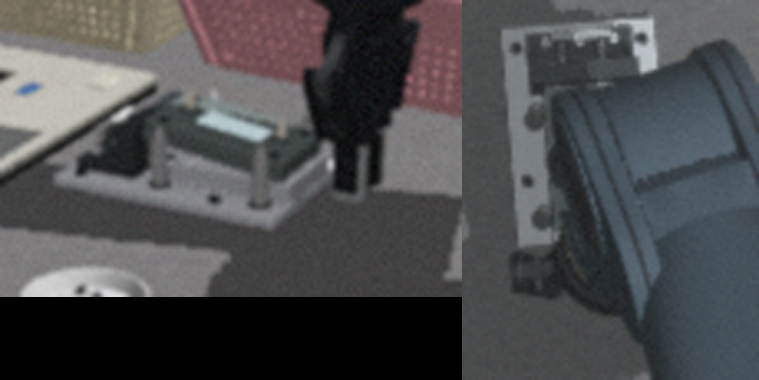

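>>> {"method": "carry_out", "body": {
  "series": [
    [0.008,0.0004,-0.002,0,0,0,0.02],
    [0.016,0.0008,-0.002,0,0,0,0.02],
    [0.02,0.0009,-0.002,0,0,0,0.02],
    [0.0215,0.001,-0.002,0,0,0,0.02],
    [0.023,0.0011,-0.002,0,0,0,0.02],
    [0.0245,0.0012,-0.002,0,0,0,0.02],
    [0.026,0.0012,-0.002,0,0,0,0.02],
    [0.0275,0.0013,-0.002,0,0,0,0.02],
    [0.029,0.0014,-0.002,0,0,0,0.02],
    [0.03,0.0014,-0.002,0,0,0,0.02],
    [0.03,0.0014,-0.002,0,0,0,0.02],
    [0.03,0.0014,-0.002,0,0,0,0.02]
  ]
}}

```text
clock: 18.8
ee_pos: [0.5453, 0.229, 0.0137]
eef_rot: [-0.024, 1.0, 0.002, 0.002]
ft_force: [-4.3, -0.5, 1.6]
grip_width: 0.232
```

>>> {"method": "carry_out", "body": {
  "series": [
    [0.0015,0.0001,0,0,0,0,0.02],
    [0.002,0.0001,0,0,0,0,0.02],
    [0.0025,0.0001,0,0,0,0,0.02],
    [0.003,0.0001,0,0,0,0,0.02],
    [0.0035,0.0002,0,0,0,0,0.02],
    [0.004,0.0002,0,0,0,0,0.02],
    [0.0045,0.0002,0,0,0,0,0.02],
    [0.0045,0.0002,0,0,0,0,0.02],
    [0.0045,0.0002,0,0,0,0,0.02]
  ]
}}

```text
clock: 19.7
ee_pos: [0.5458, 0.2291, 0.0129]
eef_rot: [-0.024, 1.0, 0.002, -0.002]
ft_force: [-9.9, -0.6, 4.2]
grip_width: 0.232
```

Run:
```python
from h import *
s=get_state();print(s["ee_pos"],s["ft_force"],s["ft_torque"])
d=cam("side");a=d["image"][150:215,210:330,::-1]
cv2.imwrite("pics/p8.png",cv2.resize(a,None,fx=6.5,fy=6.5,interpolation=cv2.INTER_CUBIC))
th=np.radians(2.7);u=np.array([np.cos(th),np.sin(th)]);v=np.array([-u[1],u[0]]);o=np.array([.6078,.2317])
k=lambda L:((proj(d,[[*(o+x*u+y*v),z] for x,y,z in L])-[210,150]+.5)*6.5-.5).round()
for dx in(0,-.003):print(dx,"deck top NL,NR, ports",k([(-.05+dx,.03,.038),(-.05+dx,-.03,.038),(-.033+dx,0,.053),(.033+dx,0,.053)]).tolist(),"frame top NL,NR",k([(-.05+dx,.03,.024),(-.05+dx,-.03,.024)]).tolist(),"dowel tips NL FL",k([(-.04,.0365,.05),(.032,.0365,.05)]).tolist(),"base NL",k([(-.058,.055,.01)]))
```

```text
[0.5457594  0.22913639 0.01286119] [-9.85677907 -0.5846189   4.19856794] [-0.15330838  2.02883326  0.04114167]
0 deck top NL,NR, ports [[519.0, 258.0], [597.0, 198.0], [512.0, 175.0], [333.0, 143.0]] frame top NL,NR [[518.0, 299.0], [596.0, 237.0]] dowel tips NL FL [[482.0, 224.0], [282.0, 186.0]] base NL [[506. 372.]]
-0.003 deck top NL,NR, ports [[527.0, 260.0], [606.0, 199.0], [521.0, 177.0], [341.0, 144.0]] frame top NL,NR [[527.0, 301.0], [604.0, 239.0]] dowel tips NL FL [[482.0, 224.0], [282.0, 186.0]] base NL [[506. 372.]]
```

View pics/p8.png

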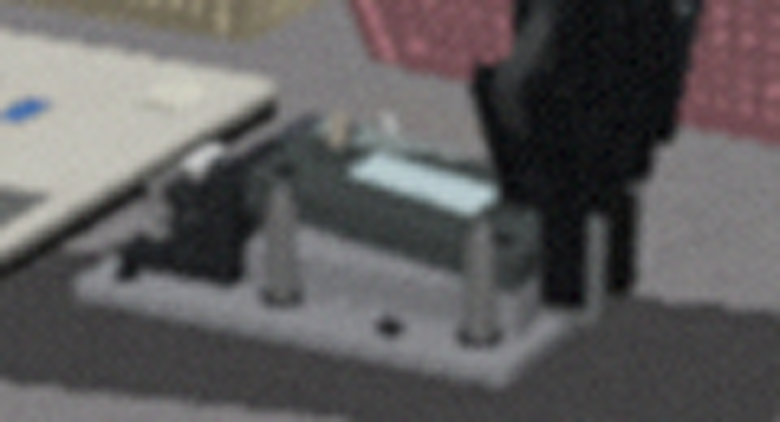

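Run:
```python
from h import *
d=cam("side")
th=np.radians(2.7);u=np.array([np.cos(th),np.sin(th)]);v=np.array([-u[1],u[0]]);o=np.array([.6078,.2317])
P=lambda L,off,s:((proj(d,[[*(o+x*u+y*v),z] for x,y,z in L])-off+.5)*s-.5).round().tolist()
for n,off,s,dx in(("p6",[205,140],7,-.007),("p8",[210,150],6.5,0)):
  print(n,"deckbottom left edge far,near",P([(.05+dx,.03,.024),(-.05+dx,.03,.024)],off,s),"decktop",P([(.05+dx,.03,.038),(-.05+dx,.03,.038)],off,s),"ports top far,near",P([(.033+dx,0,.053),(-.033+dx,0,.053)],off,s))
```

```text
p6 deckbottom left edge far,near [[319.0, 338.0], [615.0, 396.0]] decktop [[318.0, 295.0], [615.0, 352.0]] ports top far,near [[414.0, 227.0], [608.0, 263.0]]
p8 deckbottom left edge far,near [[245.0, 245.0], [518.0, 299.0]] decktop [[244.0, 205.0], [519.0, 258.0]] ports top far,near [[333.0, 143.0], [512.0, 175.0]]
```

>>> {"method": "carry_out", "body": {
  "series": [
    [-0.005,0,0,0,0,0,0.02],
    [-0.02,-0.001,0,0,0,0,0.02],
    [-0.04,-0.002,0.01,0,0,0,0.02],
    [-0.08,-0.004,0.05,0,0,0,0.03],
    [-0.11,-0.1,0.1,0,0,0,0.05],
    [-0.11,-0.15,0.12,0,0,0,0.08],
    [-0.11,-0.2,0.12,0,0,0,0.08],
    [-0.11,-0.2,0.12,0,0,0,0.08],
    [-0.11,-0.2,0.12,0,0,0,0.08]
  ]
}}

```text
clock: 20.7
ee_pos: [0.4378, 0.0251, 0.1355]
eef_rot: [-0.022, 1.0, 0.0, 0.002]
ft_force: [0.4, 1.2, -0.2]
grip_width: 0.937
```

Run:
```python
from h import *
s=get_state();q=s["eef_rot"];print(s["ee_pos"],q)
a=cam("side")["image"][150:210,215:305,::-1];b=cam("top")["image"][125:205,290:355,::-1]
a=cv2.resize(a,None,fx=5,fy=5,interpolation=cv2.INTER_CUBIC);b=cv2.resize(b,None,fx=5,fy=5,interpolation=cv2.INTER_CUBIC)
o=np.zeros((b.shape[0],a.shape[1]+b.shape[1],3),np.uint8);o[:a.shape[0],:a.shape[1]]=a;o[:,a.shape[1]:]=b;cv2.imwrite("pics/p9.png",o)
```

```text
[0.43781979 0.02513423 0.13552984] [-2.16769855e-02  9.99762874e-01  4.24311018e-04  2.03100319e-03]
```

View pics/p9.png

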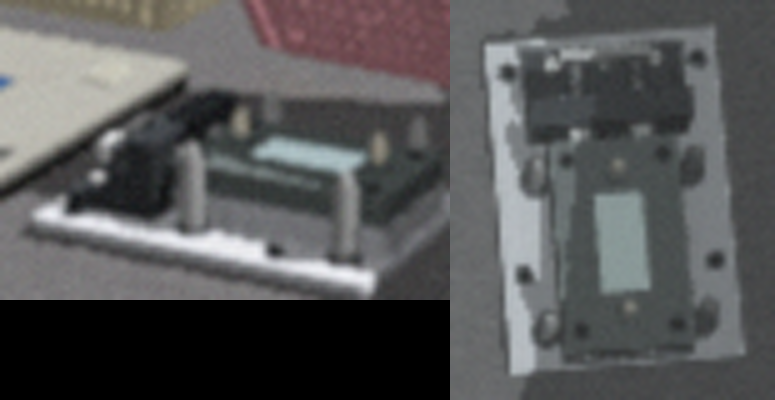

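Run:
```python
from h import *
S=cam("side");T=cam("top")
def PM(d):
    M=d["camera_from_world"];K=np.array([[d["f"],0,d["cx"]],[0,d["f"],d["cy"]],[0,0,1]]);return K@np.diag([1,-1,-1])@M[:3]
s=lambda x,y:[215+x/5-.4,150+y/5-.4]; t=lambda x,y:[290+(x-450)/5-.4,125+y/5-.4]
th=np.radians(2.7);u=np.array([np.cos(th),np.sin(th)]);v=np.array([-u[1],u[0]]);o=np.array([.6078,.2317])
for n,a,b in(("far port top",s(240,107),t(617,165)),("near port top",s(378,134),t(630,307)),("dowelFL tip",s(188,143),t(533,160)),("dowel NL tip",s(346,174),t(545,318)),("dowel NR tip",s(419,116),t(708,306)),
  ("dowel FL base",s(192,229),t(533,190)),("deck NL top cnr",s(366,205),t(562,350)),("stop top near-left",s(150,135),t(528,100))):
    X=cv2.triangulatePoints(PM(S),PM(T),np.array(a,float).reshape(2,1),np.array(b,float).reshape(2,1)).ravel();X=X[:3]/X[3]
    r=np.linalg.norm(proj(T,X)[0]-b);print(n,"nest",((X[:2]-o)@u*1e3).round(1),((X[:2]-o)@v*1e3).round(1),(X[2]*1e3).round(1),"res",r.round(2))
```

```text
far port top nest 27.5 1.1 55.3 res 0.2
near port top nest -38.1 0.6 54.3 res 0.22
dowelFL tip nest 33.2 38.3 50.5 res 0.15
dowel NL tip nest -40.5 38.6 50.2 res 0.29
dowel NR tip nest -40.1 -34.9 51.2 res 0.0
dowel FL base nest 30.0 38.2 11.6 res 0.57
deck NL top cnr nest -50.3 32.5 35.6 res 1.05
stop top near-left nest 57.7 36.6 50.2 res 1.99
```

>>> {"method": "carry_out", "body": {
  "series": [
    [0.0,0.05,0,0,0,0,0.05],
    [0.02,0.1,0,0,0,0,0.02],
    [0.045,0.15,0,0,0,0,0.02],
    [0.0752,0.2022,0,0,0,0.003,0.02],
    [0.0752,0.2022,-0.04,0,0,0.003,0.02],
    [0.0752,0.2022,-0.08,0,0,0.003,0.02],
    [0.0752,0.2022,-0.11,0,0,0.003,0.02],
    [0.0752,0.2022,-0.12,0,0,0.003,0.02],
    [0.0752,0.2022,-0.12,0,0,0.003,0.02],
    [0.0752,0.2022,-0.12,0,0,0.003,0.02]
  ]
}}

```text
clock: 21.9
ee_pos: [0.5127, 0.2322, 0.0145]
eef_rot: [-0.025, 1.0, 0.002, 0.001]
ft_force: [0.0, 0.5, 0.9]
grip_width: 0.233
```

>>> {"method": "carry_out", "body": {
  "series": [
    [0.008,-0.0027,-0.0005,0,0,0,0.02],
    [0.016,-0.0027,-0.0005,0,0,0,0.02],
    [0.022,-0.0027,-0.0005,0,0,0,0.02],
    [0.025,-0.0027,-0.0005,0,0,0,0.02],
    [0.027,-0.0027,-0.0005,0,0,0,0.02],
    [0.0285,-0.0027,-0.0005,0,0,0,0.02],
    [0.03,-0.0027,-0.0005,0,0,0,0.02],
    [0.0315,-0.0027,-0.0005,0,0,0,0.02],
    [0.033,-0.0027,-0.0005,0,0,0,0.02],
    [0.034,-0.0027,-0.0005,0,0,0,0.02],
    [0.034,-0.0027,-0.0005,0,0,0,0.02],
    [0.034,-0.0027,-0.0005,0,0,0,0.02]
  ]
}}

```text
clock: 23.1
ee_pos: [0.5453, 0.2295, 0.0136]
eef_rot: [-0.026, 1.0, 0.002, -0.001]
ft_force: [-5.5, 0.4, 1.5]
grip_width: 0.235
```

Run:
```python
from h import *
s=get_state();print(s["ee_pos"],s["ft_force"],s["ft_torque"],s["eef_rot"])
d=cam("side");a=d["image"][150:215,210:330,::-1]
cv2.imwrite("pics/p10.png",cv2.resize(a,None,fx=6.5,fy=6.5,interpolation=cv2.INTER_CUBIC))
```

```text
[0.54530536 0.22946135 0.01355701] [-5.53100214  0.44764822  1.47674728] [-0.05653889  1.01062597 -0.09023865] [-2.55448880e-02  9.99670603e-01  2.34970603e-03 -7.88801147e-04]
```

View pics/p10.png

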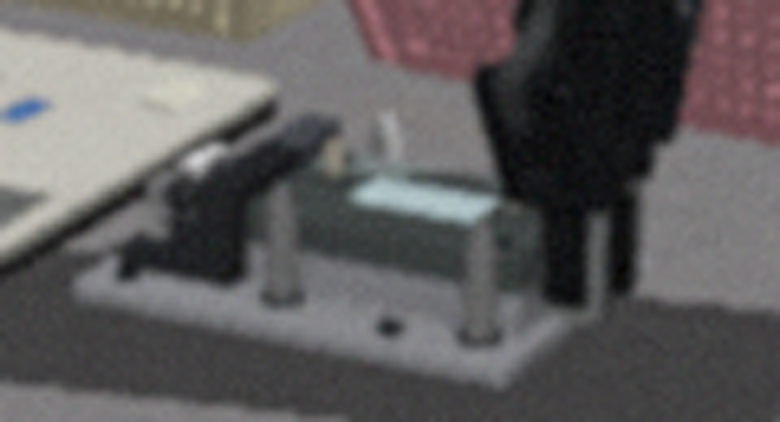

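>>> {"method": "carry_out", "body": {
  "series": [
    [0.0015,0.0,0,0,0,0,0.02],
    [0.002,0.0001,0,0,0,0,0.02],
    [0.0025,0.0001,0,0,0,0,0.02],
    [0.003,0.0001,0,0,0,0,0.02],
    [0.0035,0.0002,0,0,0,0,0.02],
    [0.004,0.0002,0,0,0,0,0.02],
    [0.0045,0.0002,0,0,0,0,0.02],
    [0.005,0.0002,0,0,0,0,0.02],
    [0.005,0.0002,0,0,0,0,0.02],
    [0.005,0.0002,0,0,0,0,0.02]
  ]
}}

```text
clock: 24.15
ee_pos: [0.5463, 0.2294, 0.0126]
eef_rot: [-0.026, 1.0, 0.002, -0.005]
ft_force: [-9.6, 0.3, 4.9]
grip_width: 0.235
```

Run:
```python
from h import *
for i in range(3):
    d=cam("side")
    s=get_state();print(s["clock"],s["ee_pos"],s["ft_force"],s["eef_rot"])
a=d["image"][150:215,210:330,::-1]
cv2.imwrite("pics/p11.png",cv2.resize(a,None,fx=6.5,fy=6.5,interpolation=cv2.INTER_CUBIC))
```

```text
24.2 [0.54635562 0.22936447 0.01263404] [-10.35797912  -1.26792436   4.00246875] [-0.02579653  0.99965402  0.00195737 -0.00474812]
24.25 [0.54633987 0.22937081 0.01261721] [-10.01517872  -0.46107127   4.88065546] [-0.02582139  0.99965329  0.00195879 -0.00476541]
24.3 [0.54633261 0.22937278 0.01261708] [-9.98809797 -1.5908715   4.6295394 ] [-0.0258177   0.99965335  0.00195978 -0.0047737 ]
```

>>> {"method": "carry_out", "body": {
  "series": [
    [0.004,0.0002,0.001,0,-0.006,0,0.02],
    [0.0045,0.0002,0.001,0,-0.008,0,0.02],
    [0.0045,0.0002,0.001,0,-0.008,0,0.02],
    [0.0045,0.0002,0.001,0,-0.008,0,0.02],
    [0.0045,0.0002,0.001,0,-0.008,0,0.02]
  ]
}}

```text
clock: 24.8
ee_pos: [0.5463, 0.2293, 0.0126]
eef_rot: [-0.026, 1.0, 0.002, -0.005]
ft_force: [-10.3, 0.0, 4.6]
grip_width: 0.236
```

Run:
```python
from h import *
for i in range(3):
    d=cam("side")
    s=get_state();print(s["clock"],s["ee_pos"],s["ft_force"],s["eef_rot"])
a=d["image"][150:215,210:330,::-1]
cv2.imwrite("pics/p12.png",cv2.resize(a,None,fx=6.5,fy=6.5,interpolation=cv2.INTER_CUBIC))
```

```text
24.85 [0.54629844 0.22933223 0.01258996] [-10.06171438  -0.2259258    6.18121877] [-0.02614837  0.99964292  0.00148465 -0.00529972]
24.9 [0.54633374 0.22933341 0.01262259] [-10.42813615   0.18991602   5.07578394] [-0.0261545   0.99964294  0.00149533 -0.00526243]
24.95 [0.54634207 0.22934808 0.01259769] [-11.07980518  -0.56796657   5.46412543] [-0.02616303  0.9996427   0.00149897 -0.00526539]
```

View pics/p12.png

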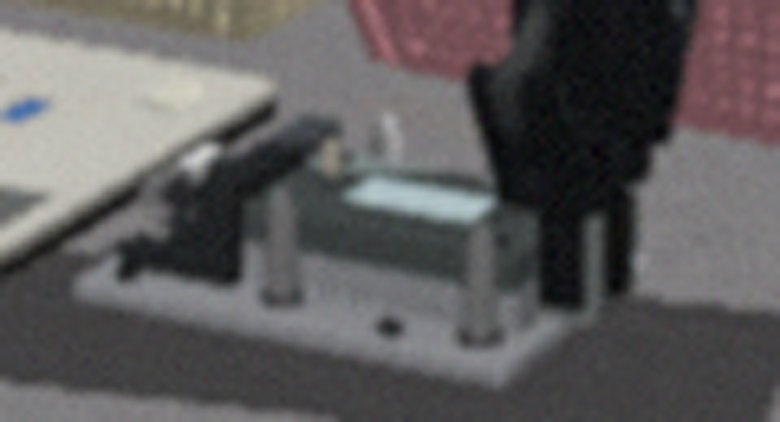

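>>> {"method": "carry_out", "body": {
  "series": [
    [0.0048,0.0002,0.001,0,-0.008,0,0.02],
    [0.0055,0.0002,0.001,0,-0.008,0,0.02],
    [0.0055,0.0002,0.001,0,-0.008,0,0.02],
    [0.0055,0.0002,0.001,0,-0.008,0,0.02],
    [0.0055,0.0002,0.001,0,-0.008,0,0.02],
    [0.0055,0.0002,0.001,0,-0.008,0,0.02]
  ]
}}

```text
clock: 25.55
ee_pos: [0.5463, 0.2293, 0.0124]
eef_rot: [-0.027, 1.0, 0.001, -0.007]
ft_force: [-12.5, -0.6, 6.3]
grip_width: 0.233
```

Run:
```python
from h import *
F=[]
for i in range(8):
    d=cam("top"); s=get_state();F.append(s["ft_force"])
print(s["clock"],s["ee_pos"],np.mean(F,0),np.std(F,0))
```

```text
25.95 [0.54628531 0.22926198 0.01237958] [-12.64955167  -0.31031753   6.23927075] [0.54143653 0.48876961 0.63979812]
```

```bash
python3 -c "
from station import *
print(close_job()); s=get_state(); print(s['clock'],s['ee_pos'],s['ft_force'])"
```

```text
the job is handed in; nothing more can be done
None
the job is handed in; nothing more can be done
```

I laid the frame flat between the four dowels and the deck on top with its ports up. The pile is pushed against the end stop, and I handed the job in at about 26 s with the fingers still pushing.

**Deck setback:** after I let the deck go, its far end sat too high, probably on top of the ejector pads, and my first push went against it like that. I backed off and the deck dropped flat. Port heights from both cameras then agreed to about 1 mm, so I pushed again.

**Last checks:**
- **Push:** about 12.6 N, steady to about 0.5 N (measured at the wrist). The tool stopped advancing as force rose from 10 to 12.6 N, which fits both plates being home.
- **Side view:** the last picture, taken at about 10 N, shows the deck level and up against the stop.
- **Bystanders:** I saw no sign that the dish, screwdriver or timer were touched, but I did not measure them at the end.

**Less certain:**
- **Ejector and frame:** I did not measure the ejector travel or the frame's last gap to the stop. The fingers lean about 0.014 rad under load, so the frame may sit a few tenths of a millimetre behind the deck.
- **Downward push:** the fingers also press down on the near end with about 6 N, which I take to be friction.
- **Nest position:** my two estimates of the nest's sideways position differed by about 2 mm.
- **Pictures:** I viewed 15, against a budget of 10 plus one or two.

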